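Right the fallen beaker in its row and put the piping nozzles away in it

ROBOT

A 6-joint arm with a two-finger parallel gripper is mounted at the origin on the work surface. World frame = base frame: x ahead of the robot, y to its left, z up, the work surface at z = 0. Lengths are in m, angles in degrees, forces in N, time in s.
With the tool pointing down it reaches from about 0.3 to 0.75 m from the base axis. Payload 8.5 kg.
Tool frame: the origin (TCP) lies on the centre line of the jaws, within the pads' length; the fingertips stand 17 mm ahead of it and the grasp point (between the pads) lies 2 mm behind it (env.tcp_to_tips is the distance from the TCP to the fingertips, in m); z points along the fingers, y is the line along which they close (so a half turn about z gives the same grasp; the last joint's range is limited). The gripper opens to 85 mm and grips with 20 to 120 N. Pads are 22 mm wide; open, the fingers measure 114 mm over their backs; the gripper's body (76 mm by 85 mm) begins 54 mm behind the grasp point. The pads swing forward as they close: fully open they stand 13 mm farther back than shut.
Start: joints at [58.31, 21.807, 74.336, -0, 83.858, -12.336], TCP at [0.182, 0.519, 0.248] pointing down, gripper open.
Joint ranges: [-178.18, 178.18], [-50.72, 133.34], [12.68, 142.11], [-81.47, 261.47], [9.98, 163.14], [-165.26, 165.26]. Speed limits (degrees/s): [136.94, 136.94, 180, 180, 180, 180].

INTERFACE

Orientations are given as a 3x3 rotation matrix whose columns are the frame's x, y, z axes.
In Python, from rig import env gives the robot as it stands. The module is installed in compiled form; this text tells all that it offers.
- The arm moves only by the shell command python3 -m pendant 'ROWS' [FORCE]. ROWS is JSON, a list of rows, each a list of 7 numbers: the opening, from 0 (shut) to 1 (fully open), then the shift along the tool's x, y, z in m, then the turn, a rotation vector about the tool's x, y, z in rad. A call has 1 to 5 rows; each row is the pose to reach, as a shift and turn from the pose commanded when the call began, along the tool's axes at that moment; what a row does not reach only later rows make up. A row lasts 1/8 s, in which the tool goes at most 62.5 mm and 10.7 degrees, less where a joint would pass 70% of its speed; a pose out of reach is approached as far as the arm can. A call with a gripper value outside its range is refused whole. The fingers move at their own pace and stop on an object; FORCE is the grip in N (left out, the last holds). Time passes only in rows, so rows that repeat a pose let the fingers close. It gives the time, the measured TCP pose, the force, the opening and the grip force at its end, in the units of the state.
- env.observe(): the state, without advancing time (a new reading comes with each control period).
- env.get_image(name): name is "scene" or "side" or "wrist"; returns a dict with "image" (480x640x3 uint8, blue, green, red), "fx", "fy", "cx", "cy" (pixels), "k1" (the pictures are not rectified: a ray, as slopes to the right and down, at radius r is drawn at 1 + k1 r^2 times it, then the intrinsics apply), "pose" (4x4, takes a point from camera to world coordinates). Camera axes: x right, y up, looking along -z (the intrinsics and any distortion apply to the point x, -y, -z); pixel columns grow to the right and rows downward; lengths in m; the calibration is good to about 2 mm. A picture is of the moment at which its call begins. There is no depth.
- env.close_job(): hands the job in; it is judged then, once.
Trained networks look in the newest picture that a camera, given by its name, has taken for a name from the list of things; names that differ only in an ending like _2 or _b are one class to them, and where a whole thing is asked for, a point or a joint stands for the part that bears it (a point fixed in the world has none). Each returns a list of dicts, best first, with "conf" (0 to 1); they miss things now and then, are a little off and sometimes report something else, mostly with a low value. They report only what shows in the picture. A call takes as long as a camera call. They do not tell look-alikes from the thing itself.
- env.find_in(camera, thing): "bbox" ([centre column, centre row, width, height] in pixels, round what is visible of it).
- env.trace(camera, thing): "mask" (480x640 bool, what is visible of it) and "bbox" ([centre column, centre row, width, height] in pixels, round what is visible of it).
- env.tip_of(camera, thing): "centre" ([column, row] in pixels: a listed point, or the origin of a listed thing).
The state is a dict: "time_s": time; "q": joint angles; "qvel": joint speeds; "joint_efforts": joint torques, N m; "position": TCP position; "tool_rot": TCP orientation; "ft_force": force on the tool from outside, world axes, zero at the start; "wrist_torque": the same for the moment, N m; "grip_width": finger opening in m; "gripper_force": force on a finger pad.
Only numpy, scipy, OpenCV 4.12 (cv2) and the standard library are available. Lean on these libraries where they do the work, as an engineer would, in place of code of your own. Each camera call takes 0.05 s, during which the arm holds its last target. There are 200 camera calls.

TASK

The white beaker has fallen over: stand it upright in its place on the wooden tray, midway between the two spice jars, setting it down rather than dropping it, and let go of it. Then put both steel piping nozzles from the cutting board into it, letting each go only once it is close above the beaker's mouth. Leave the jars, the bottle stopper and the spoon where they are.

Things in the scene. Friction and masses are not known exactly. Their poses are not given: they have to be found in the camera images.
- beaker: straight round white ceramic beaker, no handle, outer diameter 60 mm, 80 mm high, wall 4 mm, base 6 mm thick, open at one end, about 0.22 kg. Origin: centre of its underside; z axis from there to the mouth. At the start it lies on its side on the counter (origin 30 mm up), mouth pointing away from the robot within 0.5 rad of world x; it can roll if pushed
- beaker_mouth (a point): centre of the beaker's mouth, 80 mm from the underside along the beaker's z axis
- tray: wooden tray fixed on the counter, 120 mm (its x) by 360 mm (its y), rim 14 mm high, walls and floor 6 mm thick, so the inner floor is 108 by 348 mm. Origin: centre of the underside, on the counter; its y axis runs along the row of jars
- gap (a point): centre of the tray, on its inner floor (6 mm above the counter): the beaker's place, midway between the jars; axes as the tray's
- jar_a: closed glass spice jar with steel lid, diameter 48 mm, 75 mm high, standing on the tray about 125 mm from the gap's centre along the row, at either end; leave it. Origin: centre of its underside, z up
- jar_b: closed glass spice jar with pale wooden lid, same size as the other, standing about 125 mm on the other side of the gap; leave it. Origin: centre of its underside, z up
- board: bamboo cutting board fixed on the counter, 200 mm (its x) by 260 mm (its y), 15 mm thick. Origin: centre of its underside; z up
- nozzle_large: steel piping nozzle standing on the board, narrow end up: below a straight round collar of diameter 26 mm and height 18 mm, above it a cone that narrows to 10 mm at the top, 42 mm high in all, 30 g. Origin: centre of its wide underside; z axis towards the narrow end
- nozzle_small: steel piping nozzle standing on the board, narrow end up: collar of diameter 20 mm and height 18 mm, then a cone that narrows to 10 mm, 36 mm high in all, 20 g. Origin: centre of its wide underside; z axis towards the narrow end
- stopper: cork bottle stopper standing on the board in one row with the nozzles: cork of diameter 20 mm and height 22 mm with a dark wooden cap of diameter 30 mm, 32 mm high in all; leave it. Origin: centre of its underside
- spoon: steel teaspoon, 150 mm long, all steel, lying along the board's edge nearest the robot; leave it. Origin: on its underside, near its middle
Not all that is in view belongs to the job. What is shaped like the beaker but blue or purple is not meant.

How it is judged (in metres and radians):
On the way:
1. the beaker stands upright in its place on the tray, let go, and no nozzle is near it yet (angle between beaker's own z axis and vertical below 0.12 rad and horizontal distance between beaker and gap below 0.035 m and z of beaker in the frame of gap between -0.004 and 0.006 m and height (world z) of beaker_mouth above 0.07 m and contact force between the fingers and beaker below 0.05 N and linear speed of beaker below 0.03 m/s and distance between each of nozzle_large, nozzle_small and beaker above 0.12 m), for 0.3 s.
At the end, for the whole second after the job is handed in: The beaker stands upright (within 0.12 rad) on the tray floor within 35 mm of the gap's centre; both nozzles are inside it (the centre of the wide end below the rim); jars upright and within 20 mm of their starts, stopper and spoon within 30 mm of theirs; everything at rest (angle between beaker's own z axis and vertical below 0.12 rad and horizontal distance between beaker and gap below 0.035 m and z of beaker in the frame of gap between -0.004 and 0.006 m and height (world z) of beaker_mouth above 0.07 m and z of nozzle_large in the frame of beaker between 0 and 0.078 m and x of nozzle_large in the frame of beaker between -0.027 and 0.027 m and y of nozzle_large in the frame of beaker between -0.027 and 0.027 m and z of nozzle_small in the frame of beaker between 0 and 0.078 m and x of nozzle_small in the frame of beaker between -0.027 and 0.027 m and y of nozzle_small in the frame of beaker between -0.027 and 0.027 m and angle between each of jar_a, jar_b's own z axis and vertical below 0.1 rad and distance of each of jar_a, jar_b from where it was at the start of the episode below 0.02 m and distance of each of stopper, spoon from where it was at the start of the episode below 0.03 m and linear speed of each of beaker, nozzle_large, nozzle_small, jar_a, jar_b below 0.03 m/s); the robot touches nothing.
It fails at once if a jar is shoved (more than 20 mm) or tipped (not (angle between jar_a's own z axis and vertical below 0.1 rad) or not (angle between jar_b's own z axis and vertical below 0.1 rad) or not (distance of jar_a from where it was at the start of the episode below 0.02 m) or not (distance of jar_b from where it was at the start of the episode below 0.02 m)).
It fails at once if the stopper or the spoon is moved more than 30 mm (not (distance of stopper from where it was at the start of the episode below 0.03 m) or not (distance of spoon from where it was at the start of the episode below 0.03 m)).
It fails at once if the beaker is dropped: out of the fingers with its underside's centre more than 60 mm above the counter (height (world z) of beaker above 0.06 m and contact force between the fingers and beaker below 0.01 N).
It fails at once if a nozzle is let go more than about 80 mm above the beaker's mouth ((height (world z) of nozzle_large above 0.17 m and contact force between the fingers and nozzle_large below 0.01 N) or (height (world z) of nozzle_small above 0.17 m and contact force between the fingers and nozzle_small below 0.01 N)).
It also fails if it takes over 69 s, if anything falls off the work surface, if the arm or the gripper's body presses on something with over 40 N, if the wrist force passes 120 N, or if a joint passes its speed limit or range.

## Working session

There is one attempt and no reset: what is moved stays moved. The work goes in short steps, Python scripts to look and compute and a shell command to move; the robot and the scene stay as the last step left them, time stands still between calls to the robot, and variables do not carry over. Pictures are saved under pics/ and viewed, at most 10 in all, crops included, and the job is handed in when it is done.

```bash
mkdir -p pics; cat > h.py <<'E'
import numpy as np, cv2
from rig import env
def ray(im,u,v):
    xd=(u-im['cx'])/im['fx']; yd=(v-im['cy'])/im['fy']; x,y=xd,yd
    for _ in range(20):
        s=1+im['k1']*(x*x+y*y); x,y=xd/s,yd/s
    P=np.array(im['pose']); return P[:3,3], P[:3,:3]@np.array([x,-y,-1.])
def at(im,u,v,z):
    o,d=ray(im,u,v); return o+d*(z-o[2])/d[2]
def proj(im,p):
    P=np.array(im['pose']); c=P[:3,:3].T@(np.array(p)-P[:3,3]); x,y=c[0]/-c[2],-c[1]/-c[2]
    s=1+im['k1']*(x*x+y*y); return im['cx']+im['fx']*x*s, im['cy']+im['fy']*y*s
def tri(r):
    A=np.zeros((3,3));b=np.zeros(3)
    for o,d in r:
        d=d/np.linalg.norm(d);M=np.eye(3)-np.outer(d,d);A+=M;b+=M@o
    return np.linalg.solve(A,b)
E
python3 - <<'E'
from h import *
np.set_printoptions(precision=3,suppress=True)
ims={}
for c in ['scene','side']:
    im=ims[c]=env.get_image(c); cv2.imwrite(f'pics/{c}0.png',im['image'])
    print(c,np.array(im['pose']).round(3).tolist(),im['fx'],im['k1'])
    for t in ['beaker','beaker_mouth','gap','tray','jar_a','jar_b','board','nozzle_large','nozzle_small','stopper','spoon']:
        z={'beaker':.03,'beaker_mouth':.03,'gap':.006,'tray':0,'board':0,'jar_a':.006,'jar_b':.006}.get(t,.015)
        for d in env.tip_of(c,t)[:4]:
            print(t,round(d['conf'],2),np.round(d['centre']),at(im,*d['centre'],z))
s=env.observe();print(s['time_s'],s['position'],s['tool_rot'],s['ft_force'],s['grip_width'])
E
```

```text
scene [[-0.196, -0.83, 0.522, 1.022], [0.981, -0.166, 0.105, 0.182], [-0.001, 0.533, 0.846, 0.836], [0.0, 0.0, 0.0, 1.0]] 433.9232898203201 -0.010930507225902504
beaker 0.91 [508. 237.] [0.429 0.486 0.03 ]
beaker 0.72 [413. 209.] [0.392 0.273 0.03 ]
beaker 0.61 [440. 203.] [0.362 0.332 0.03 ]
beaker 0.57 [341. 197.] [0.392 0.104 0.03 ]
beaker_mouth 0.93 [404. 238.] [0.476 0.26  0.03 ]
beaker_mouth 0.82 [372. 203.] [0.393 0.177 0.03 ]
beaker_mouth 0.81 [452. 175.] [0.27  0.356 0.03 ]
beaker_mouth 0.57 [473. 225.] [0.412 0.408 0.03 ]
gap 0.57 [231. 298.] [ 0.681 -0.08   0.006]
gap 0.45 [193. 208.] [ 0.475 -0.238  0.006]
tray 0.89 [233. 302.] [ 0.687 -0.073  0.   ]
jar_a 0.74 [288. 311.] [0.686 0.045 0.006]
jar_a 0.69 [173. 286.] [ 0.678 -0.209  0.006]
jar_b 0.74 [288. 311.] [0.686 0.045 0.006]
jar_b 0.69 [173. 286.] [ 0.678 -0.209  0.006]
board 0.76 [198. 204.] [ 0.456 -0.235  0.   ]
nozzle_large 0.47 [163. 211.] [ 0.502 -0.301  0.015]
nozzle_small 0.56 [195. 210.] [ 0.483 -0.228  0.015]
stopper 0.45 [227. 211.] [ 0.471 -0.154  0.015]
stopper 0.36 [175. 287.] [ 0.684 -0.2    0.015]
sto
[... 721 characters left out ...]
 0.94 [408. 269.] [ 0.681 -0.077  0.   ]
tray 0.6 [407. 265.] [ 0.69  -0.067  0.   ]
jar_a 0.88 [366. 244.] [0.674 0.046 0.006]
jar_a 0.64 [451. 298.] [ 0.663 -0.203  0.006]
jar_b 0.88 [366. 244.] [0.674 0.046 0.006]
jar_b 0.64 [451. 298.] [ 0.663 -0.203  0.006]
board 0.67 [391. 365.] [ 0.441 -0.235  0.   ]
nozzle_large 0.85 [444. 366.] [ 0.496 -0.303  0.015]
nozzle_small 0.78 [405. 348.] [ 0.476 -0.233  0.015]
nozzle_small 0.46 [357. 378.] [ 0.367 -0.224  0.015]
stopper 0.5 [368. 326.] [ 0.467 -0.153  0.015]
spoon 0.72 [360. 379.] [ 0.369 -0.229  0.015]
1.2 [0.182 0.519 0.248] [[-0.943  0.331 -0.   ]
 [ 0.331  0.943 -0.   ]
 [ 0.    -0.    -1.   ]] [ 0.666 -0.046  0.291] 0.08560470438389087
```

View pics/scene0.png

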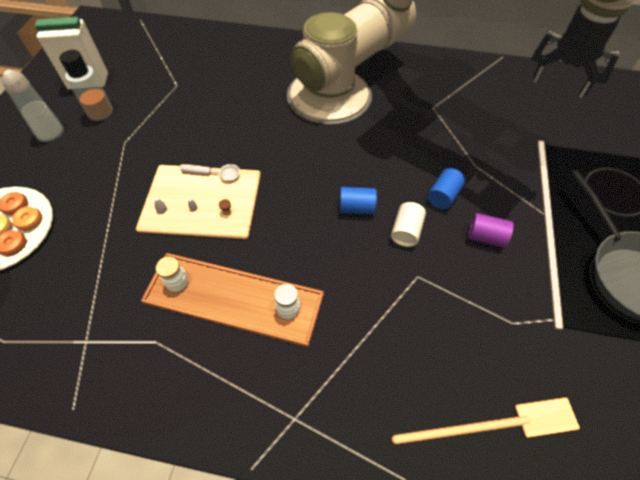

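View pics/side0.png

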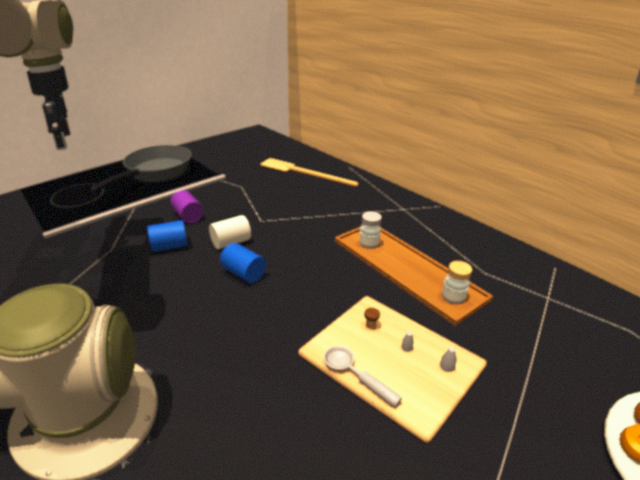

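White is at scene (408,224), side (230,232). The blue ones at scene (358,200) and (447,188) and the purple one at (491,230) are decoys. The stopper (225,206) and spoon are on the board. I'll confirm in a crop and fit the beaker's pose.

```bash
python3 - <<'E'
from h import *
from scipy.optimize import minimize
np.set_printoptions(precision=4,suppress=True)
obs=[]
for c,w in [('scene',(408,224)),('side',(230,232))]:
    im=env.get_image(c)
    best=None
    for d in env.trace(c,'beaker'):
        m=d['mask']
        if m[w[1]-3:w[1]+3,w[0]-3:w[0]+3].mean()>.5 and best is None: best=m; print(c,d['conf'],d['bbox'],m.sum())
    obs.append((im,best))
    if c=='scene':
        k=im['image'][150:270,310:530].copy(); cv2.imwrite('pics/crop1.png',cv2.resize(k,None,fx=3.5,fy=3.5))
def cost(p,each=False):
    x,y,a=p; r=[]
    ax=np.array([np.cos(a),np.sin(a),0]); s=np.array([-ax[1],ax[0],0])
    pts=[np.array([x,y,.03])+ax*l+.03*(np.cos(t)*s+np.sin(t)*np.array([0,0,1])) for l in (-.04,.04) for t in np.linspace(0,6.28,40)]
    for im,m in obs:
        if m is None: continue
        uv=np.array([proj(im,q) for q in pts]); h=cv2.convexHull((uv*16).astype(np.int32))
        M=np.zeros((480*1,640),np.uint8); cv2.fillPoly(M,[h],1,shift=4); M=M>0
        r.append(1-(M&m).sum()/(M|m).sum())
    return r if each else sum(r)
b=min((minimize(cost,[.435,.27,a],method='Nelder-Mead',options={'initial_simplex':[[.435,.27,a],[.45,.27,a],[.435,.285,a],[.435,.27,a+.2]]}) for a in (-.4,-.2,0,.2)),key=lambda r:r.fun)
print(b.x,b.fun,cost(b.x,1)); x,y,a=b.x
print('mouth',x+.04*np.cos(a),y+.04*np.sin(a))
E
```

```text
scene 0.91 [407.3, 224.9, 35.2, 41.1] 1102
side 0.94 [229.7, 232.8, 40.6, 41.2] 991
[ 0.4362  0.2648 -0.1747] 0.09811231878611126 [np.float64(0.059125964010282805), np.float64(0.03898635477582846)]
mouth 0.4755740582461504 0.2578159747950179
```

View pics/crop1.png

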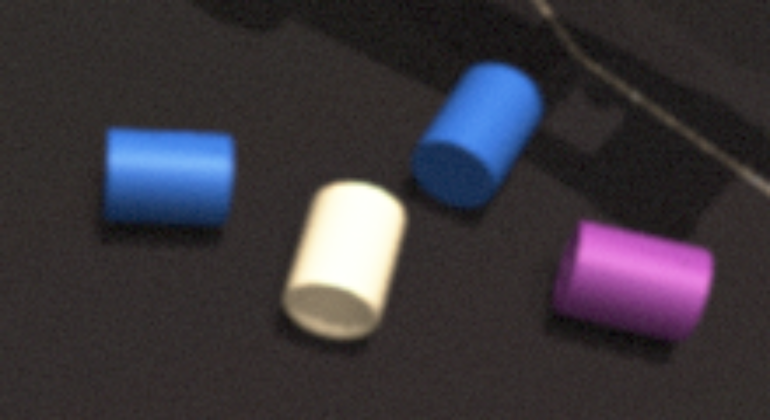

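The white one is confirmed, with its open mouth towards the camera (+x). It's at about (0.436, 0.265) with yaw about -0.19. I'll pre-grasp with the tool leaning 40°.

```bash
cat >> h.py <<'E'
from scipy.spatial.transform import Rotation as Ro
np.set_printoptions(precision=4,suppress=True)
def go(p,R):
    s=env.observe(); T=np.array(s['tool_rot']); d=T.T@(np.array(p)-np.array(s['position']))
    w=Ro.from_matrix(T.T@R).as_rotvec(); print('shift',d,'turn',w,'ang',np.degrees(np.linalg.norm(w)))
def frame(yaw,tilt):
    """tool z = down tilted by `tilt` deg towards +heading(yaw rad); y = heading+90deg"""
    a=np.array([np.cos(yaw),np.sin(yaw),0]);Z=np.array([0,0,1.]);t=np.radians(tilt)
    z=-np.cos(t)*Z+np.sin(t)*a; y=np.array([-a[1],a[0],0]); return np.c_[np.cross(y,z),y,z],a
E
python3 - <<'E'
from h import *
R,a=frame(-.19,-40); g=np.array([.436,.265,.030])+.005*a
go(g-.11*R[:,2],R); print(g-.11*R[:,2])
E
```

```text
shift [-0.3984 -0.1443  0.134 ] turn [ 0.0516  0.6968 -0.1417] ang 40.84958963035756
[0.5103 0.2507 0.1143]
```

```bash
python3 -m pendant '[[1,-0.1,-0.036,0.01,0.013,0.174,-0.035],[1,-0.2,-0.072,0.03,0.026,0.348,-0.07],[1,-0.3,-0.108,0.06,0.04,0.52,-0.106],[1,-0.398,-0.144,0.134,0.052,0.697,-0.142],[1,-0.398,-0.144,0.134,0.052,0.697,-0.142]]' 40; python3 - <<'E'
from h import *
R,a=frame(-.19,-40); g=np.array([.436,.265,.030])+.005*a
go(g-.11*R[:,2],R)
E
```

```text
time_s: 2.02
position: [0.4166, 0.3274, 0.1663]
tool_rot: [[-0.749, 0.191, -0.634], [0.146, 0.982, 0.123], [0.646, -0.001, -0.763]]
ft_force: [1.1, 0.6, 0.2]
grip_width: 0.0852
gripper_force: 0.0
shift [-0.1151 -0.0573 -0.0292] turn [ 0.0005 -0.0043 -0.002 ] ang 0.27154135829919324
```

```bash
python3 -m pendant '[[1,-0.115,-0.057,-0.029,0,-0.004,-0.002],[1,-0.115,-0.057,-0.029,0,-0.004,-0.002],[1,-0.115,-0.057,-0.029,0,-0.004,-0.002],[1,-0.115,-0.057,-0.029,0,-0.004,-0.002],[1,-0.115,-0.057,-0.029,0,-0.004,-0.002]]'; python3 - <<'E'
from h import *
R,a=frame(-.19,-40); g=np.array([.436,.265,.030])+.005*a
go(g-.11*R[:,2],R); go(g+.002*R[:,2],R); print(env.observe()['q'])
im=env.get_image('wrist'); cv2.imwrite('pics/w1.png',im['image'])
for l in (-.04,0,.04):
  for r in (-.03,0,.03):
    p=np.array([.436,.265,.03])+l*a+r*R[:,1]; print(l,r,np.round(proj(im,p)))
for d in env.find_in('wrist','beaker'): print(d)
E
```

```text
time_s: 2.65
position: [0.5076, 0.2545, 0.1177]
tool_rot: [[-0.756, 0.185, -0.628], [0.142, 0.983, 0.12], [0.639, 0.002, -0.769]]
ft_force: [0.4, 0.0, 0.9]
grip_width: 0.0854
gripper_force: 0.0
shift [-0.0049 -0.0033  0.0004] turn [-0.0011  0.0046  0.0037] ang 0.3439757689775256
shift [-0.0043 -0.0031  0.1124] turn [-0.0011  0.0046  0.0037] ang 0.3439757689775256
[  9.2053  45.4685  62.1056  13.4438 109.9053 -69.8511]
-0.04 -0.03 [277. 190.]
-0.04 0 [319. 190.]
-0.04 0.03 [361. 190.]
0 -0.03 [274. 242.]
0 0 [319. 242.]
0 0.03 [363. 242.]
0.04 -0.03 [271. 300.]
0.04 0 [318. 300.]
0.04 0.03 [365. 301.]
{'bbox': [562.1, 176.3, 155.8, 87.2], 'conf': 0.93}
{'bbox': [128.3, 214.7, 158.4, 113.6], 'conf': 0.89}
{'bbox': [319.6, 241.4, 93.8, 139.9], 'conf': 0.76}
{'bbox': [387.3, 87.7, 87.2, 124.6], 'conf': 0.72}
```

View pics/w1.png

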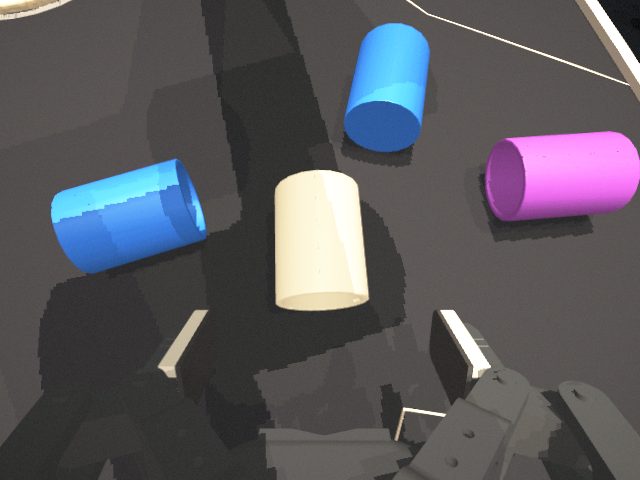

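The white beaker is at columns 275–368, centred between the jaws, with its mouth nearest the gripper. The fit matches, so I'll approach and grip.

```bash
python3 -m pendant '[[1,-0.004,-0.003,0.04,0,0.005,0.004],[1,-0.004,-0.003,0.08,0,0.005,0.004],[1,-0.004,-0.003,0.112,0,0.005,0.004],[1,-0.004,-0.003,0.112,0,0.005,0.004],[1,-0.004,-0.003,0.112,0,0.005,0.004]]' ; python3 -m pendant '[[0.4,0,0,0,0,0,0],[0.4,0,0,0,0,0,0],[0.4,0,0,0,0,0,0],[0.4,0,0,0,0,0,0],[0.4,0,0,0,0,0,0]]' 40
```

```text
time_s: 3.38
position: [0.4415, 0.2638, 0.0294]
tool_rot: [[-0.753, 0.19, -0.63], [0.146, 0.982, 0.121], [0.642, -0.001, -0.767]]
ft_force: [0.8, 0.3, 0.5]
grip_width: 0.0854
gripper_force: 0.0
time_s: 4.0
position: [0.4414, 0.2635, 0.0294]
tool_rot: [[-0.752, 0.191, -0.63], [0.146, 0.982, 0.122], [0.642, -0.0, -0.767]]
ft_force: [2.3, -0.4, 5.9]
grip_width: 0.0604
gripper_force: 41.6
```

```bash
python3 - <<'E'
from h import *
R0,_=frame(-.19,-40); go([.4414,.2635,.10],R0)
R,_=frame(-.15,5); go([.52,.13,.26],R)
E
```

```text
shift [ 0.0454  0.     -0.0541] turn [ 0.0008  0.0008 -0.0016] ang 0.11251218706963201
shift [ 0.0694 -0.1161 -0.2426] turn [ 0.0125 -0.7845 -0.041 ] ang 45.01503627222286
```

```bash
python3 -m pendant '[[0.4,0.03,0,-0.036,0,0,0],[0.4,0.045,0,-0.08,0,-0.18,-0.01],[0.4,0.055,-0.04,-0.13,0,-0.36,-0.02],[0.4,0.06,-0.08,-0.18,0.01,-0.54,-0.03],[0.4,0.07,-0.116,-0.23,0.012,-0.72,-0.04]]'; python3 - <<'E'
from h import *
R,_=frame(-.12,50); go([.64,-.04,.26],R); go([.67,-.078,.18],R)
print(env.observe()['q'])
E
```

```text
time_s: 4.62
position: [0.5106, 0.1329, 0.2488]
tool_rot: [[-0.988, 0.15, 0.027], [0.15, 0.989, -0.004], [-0.028, -0.0, -1.0]]
ft_force: [1.0, 0.7, -2.8]
grip_width: 0.0601
gripper_force: 44.0
shift [-0.1541 -0.1516 -0.007 ] turn [-0.0139 -0.845  -0.0281] ang 48.45055848609091
shift [-0.1872 -0.1846  0.074 ] turn [-0.0139 -0.845  -0.0281] ang 48.45055848609091
[  1.8666  18.9342  78.7496  -0.3075  80.7666 -79.4726]
```

```bash
python3 -m pendant '[[0.4,-0.03,-0.03,-0.002,-0.003,-0.17,-0.005],[0.4,-0.06,-0.06,-0.003,-0.006,-0.34,-0.01],[0.4,-0.09,-0.09,-0.004,-0.009,-0.51,-0.016],[0.4,-0.12,-0.12,-0.006,-0.011,-0.68,-0.022],[0.4,-0.154,-0.15,-0.007,-0.014,-0.845,-0.028]]'; python3 - <<'E'
from h import *
R,_=frame(-.12,50); gp=np.array([.678,-.079,.006]); t=gp+[0,0,.047+.002]+.002*R[:,2]
go(t+[0,0,.06],R); go(t,R)
print(env.observe()['q'])
im=env.get_image('side'); cv2.imwrite('pics/s2.png',im['image'])
E
```

```text
time_s: 5.25
position: [0.6366, -0.0321, 0.257]
tool_rot: [[-0.656, 0.116, 0.746], [0.08, 0.993, -0.084], [-0.751, 0.004, -0.661]]
ft_force: [1.2, 1.5, -2.0]
grip_width: 0.0599
gripper_force: 44.0
shift [ 0.0757 -0.0424  0.1306] turn [ 0.0057 -0.0234 -0.0008] ang 1.3799944701695508
shift [ 0.1208 -0.0427  0.1703] turn [ 0.0057 -0.0234 -0.0008] ang 1.3799944701695508
[ -16.3725   16.9134   95.3211   21.3439   20.8522 -116.3283]
```

View pics/s2.png

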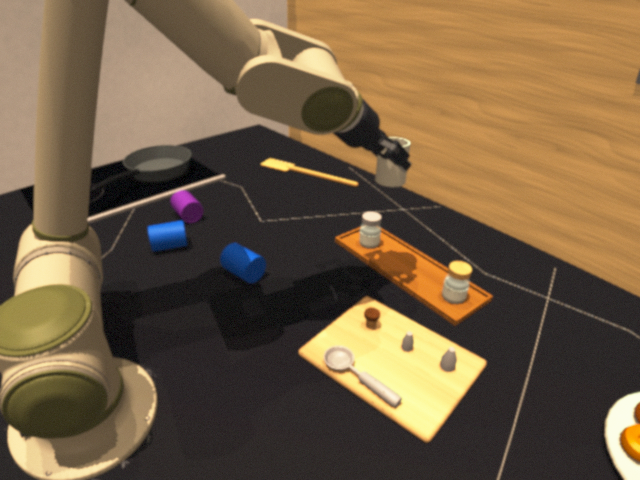

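The beaker is held upright at (392,165), above the tray. Next I'll descend to a hover and check the wrist joints.

```bash
python3 -m pendant '[[0.4,0.02,-0.0424,0.03,0.006,-0.023,0],[0.4,0.05,-0.0424,0.07,0.006,-0.023,0],[0.4,0.076,-0.0424,0.131,0.006,-0.023,0],[0.4,0.076,-0.0424,0.131,0.006,-0.023,0],[0.4,0.076,-0.0424,0.131,0.006,-0.023,0]]'; python3 - <<'E'
from h import *
R,_=frame(-.12,50); gp=np.array([.678,-.079,.006]); t=gp+[0,0,.047+.002]+.002*R[:,2]
go(t+[0,0,.06],R); go(t,R)
print(env.observe()['q'])
for c in ['scene','side']:
    im=env.get_image(c)
    for n in ['beaker','beaker_mouth','jar_a','gap']:
        for d in env.tip_of(c,n)[:5]: print(c,n,round(d['conf'],2),np.round(d['centre']))
    print([np.round(proj(im,q)) for q in ([.678,-.079,.066],[.678,-.079,.146],[.678,-.079,.006])])
E
```

```text
time_s: 5.92
position: [0.6881, -0.0764, 0.1227]
tool_rot: [[-0.662, 0.122, 0.74], [0.084, 0.993, -0.089], [-0.745, 0.003, -0.667]]
ft_force: [0.2, -0.0, -2.0]
grip_width: 0.0598
gripper_force: 44.5
shift [ 0.0121 -0.0039 -0.0001] turn [ 0.0004 -0.0322 -0.0037] ang 1.8554417692683685
shift [ 0.0568 -0.0041  0.04  ] turn [ 0.0004 -0.0322 -0.0037] ang 1.8554417692683685
[ -19.3918   32.6231   95.9669   67.2578   10.108  -165.1486]
scene beaker 0.89 [341. 198.]
scene beaker 0.86 [222. 284.]
scene beaker 0.77 [440. 201.]
scene beaker 0.74 [506. 234.]
scene beaker 0.66 [211. 176.]
scene beaker_mouth 0.91 [373. 203.]
scene beaker_mouth 0.91 [472. 225.]
scene beaker_mouth 0.85 [455. 177.]
scene beaker_mouth 0.59 [216. 264.]
scene jar_a 0.77 [174. 284.]
scene jar_a 0.57 [287. 313.]
scene jar_a 0.51 [199. 204.]
scene gap 0.78 [233. 300.]
[array([226., 284.]), array([218., 264.]), array([231., 297.])]
side beaker 0.97 [257. 267.]
side beaker 0.95 [186. 233.]
side beaker 0.89 [415. 237.]
side beaker 0.68 [180. 196.]
side beaker_mouth 0.94 [419. 205.]
side beaker_mouth 0.85 [152. 240.]
side beaker_mouth 0.81 [192. 213.]
side beaker_mouth 0.75 [229. 256.]
side jar_a 0.84 [370. 244.]
side jar_a 0.58 [454. 298.]
side jar_a 0.41 [390. 363.]
side gap 0.63 [407. 265.]
side gap 0.62 [368. 243.]
[array([412., 245.]), array([417., 212.]), array([408., 267.])]
```

The wrist is up against its limits (q5≈10, q6≈-165). Approaching with a heading about 40° clockwise uses the other side of the wrist, so I'll back up, yaw and tilt again.

```bash
python3 - <<'E'
from h import *
R,_=frame(-.12,50); go([.64,-.035,.25],R)
R,_=frame(-.12,10); go([.58,-.02,.27],R)
E
```

```text
shift [-0.0582  0.0354 -0.1219] turn [-0.001  -0.0282 -0.0028] ang 1.6257641098244051
shift [-0.0324  0.043  -0.181 ] turn [ 0.      0.6699 -0.003 ] ang 38.383499294649745
```

```bash
python3 -m pendant '[[0.4,-0.02,0.012,-0.04,0,0,0],[0.4,-0.04,0.024,-0.08,0,0.1,0],[0.4,-0.045,0.03,-0.12,0,0.28,0],[0.4,-0.04,0.036,-0.15,0,0.46,0],[0.4,-0.032,0.043,-0.181,0,0.64,0]]'; python3 - <<'E'
from h import *
print(env.observe()['q'])
R,_=frame(-.75,15); go([.58,-.04,.27],R)
R,_=frame(-.75,50); go([.62,-.05,.25],R)
E
```

```text
time_s: 7.05
position: [0.5814, -0.0205, 0.2694]
tool_rot: [[-0.922, 0.108, 0.371], [0.106, 0.994, -0.026], [-0.371, 0.015, -0.928]]
ft_force: [0.6, 0.5, -3.3]
grip_width: 0.0601
gripper_force: 44.4
[ -15.4655   15.8528   82.7146    4.9      60.1074 -100.7545]
shift [-0.001  -0.0196 -0.0006] turn [0.2169 0.1096 0.6048] ang 37.34778261510869
shift [-0.0315 -0.0255  0.0331] turn [ 0.3925 -0.48    0.5165] ang 46.23809556083095
```

```bash
python3 -m pendant '[[0.4,0,-0.005,0,0.055,0.027,0.151],[0.4,0,-0.01,0,0.11,0.055,0.3],[0.4,0,-0.015,0,0.163,0.082,0.454],[0.4,0,-0.02,0,0.217,0.11,0.605],[0.4,0,-0.02,0,0.217,0.11,0.605]]'; python3 - <<'E'
from h import *
print(env.observe()['q'])
R,_=frame(-.75,50); go([.63,-.05,.24],R)
E
```

```text
time_s: 7.68
position: [0.5813, -0.0402, 0.2667]
tool_rot: [[-0.708, 0.679, 0.193], [0.656, 0.734, -0.174], [-0.26, 0.004, -0.966]]
ft_force: [-1.0, 0.7, -1.0]
grip_width: 0.06
gripper_force: 44.5
[-12.5102  19.8649  75.6712  -7.7592  71.4226 -58.0854]
shift [-0.034   0.0257  0.0369] turn [ 0.0052 -0.6095  0.0011] ang 34.92431453869954
```

```bash
python3 -m pendant '[[0.4,-0.01,0.006,0.005,0.001,-0.15,0],[0.4,-0.02,0.012,0.015,0.002,-0.3,0],[0.4,-0.027,0.018,0.025,0.004,-0.45,0],[0.4,-0.034,0.026,0.037,0.005,-0.61,0],[0.4,-0.034,0.026,0.037,0.005,-0.61,0]]'; python3 - <<'E'
from h import *
print(env.observe()['q'])
R,_=frame(-.75,50); gp=np.array([.678,-.079,.006]); t=gp+[0,0,.047+.002]+.002*R[:,2]
go(t+[0,0,.05],R); go(t,R)
E
```

```text
time_s: 8.3
position: [0.629, -0.049, 0.2381]
tool_rot: [[-0.475, 0.679, 0.56], [0.435, 0.734, -0.521], [-0.765, -0.004, -0.644]]
ft_force: [0.1, 0.2, -2.0]
grip_width: 0.0602
gripper_force: 44.5
[ -4.8026  22.4337  90.9366 -53.3165  36.1122 -16.1717]
shift [0.0655 0.0118 0.1307] turn [ 0.0004 -0.0011  0.0057] ang 0.33146405286587927
shift [0.1038 0.012  0.1629] turn [ 0.0004 -0.0011  0.0057] ang 0.33146405286587927
```

```bash
python3 -m pendant '[[0.4,0.02,0.004,0.04,0,0,0],[0.4,0.045,0.008,0.085,0,0,0.003],[0.4,0.065,0.012,0.13,0,-0.001,0.006],[0.4,0.065,0.012,0.13,0,-0.001,0.006],[0.4,0.065,0.012,0.13,0,-0.001,0.006]]'; python3 - <<'E'
from h import *
print(env.observe()['q'])
R,_=frame(-.75,50); gp=np.array([.678,-.079,.006]); t=gp+[0,0,.047+.002]+.002*R[:,2]
go(t,R)
for c in ['scene','side']:
    im=env.get_image(c)
    for n in ['beaker','beaker_mouth']:
        for d in env.tip_of(c,n)[:5]: print(c,n,round(d['conf'],2),np.round(d['centre'],1))
    print([np.round(proj(im,q),1) for q in ([.678,-.079,.056],[.678,-.079,.136])])
    cv2.imwrite(f'pics/{c}3.png',im['image'])
E
```

```text
time_s: 8.93
position: [0.6803, -0.0805, 0.1082]
tool_rot: [[-0.465, 0.684, 0.562], [0.441, 0.73, -0.523], [-0.768, 0.004, -0.641]]
ft_force: [-0.3, -0.1, -1.7]
grip_width: 0.0599
gripper_force: 44.8
[ -7.6515  36.8325  91.3045 -75.1829  27.3085   8.1411]
shift [ 0.0425 -0.0007  0.034 ] turn [ 0.0003  0.0023 -0.0052] ang 0.3250175707158218
scene beaker 0.86 [224.7 283.9]
scene beaker 0.72 [338.2 197. ]
scene beaker 0.65 [437.9 201.9]
scene beaker 0.56 [506.6 232.6]
scene beaker 0.33 [234.3 299.5]
scene beaker_mouth 0.94 [454.9 177.3]
scene beaker_mouth 0.94 [472.6 227.4]
scene beaker_mouth 0.81 [372.2 203.9]
scene beaker_mouth 0.25 [235.5 297.8]
[array([227. , 286.2]), array([219. , 266.8])]
side beaker 0.73 [254.7 267.2]
side beaker 0.7 [414.  241.3]
side beaker 0.68 [181.5 197.2]
side beaker 0.56 [187.1 232.8]
side beaker 0.22 [421.9 217.5]
side beaker_mouth 0.9 [231.3 256.5]
side beaker_mouth 0.76 [194.8 215.1]
side beaker_mouth 0.67 [415.7 214.9]
side beaker_mouth 0.67 [151.4 240.4]
side beaker_mouth 0.67 [414.6 243.8]
[array([411.3, 248.6]), array([416.6, 216.3])]
```

```bash
python3 -m pendant '[[0.4,0.01,0,0.009,0,0,0],[0.4,0.02,0,0.016,0,0,0],[0.4,0.028,0,0.022,0,0,0],[0.4,0.028,0,0.022,0,0,0]]'; python3 - <<'E'
from h import *
s=env.observe();print(s['q'])
R,_=frame(-.75,50); gp=np.array([.678,-.079,.006]); t=gp+[0,0,.047+.002]+.002*R[:,2]
go(t,R)
ims=[]
for c in ['scene','side']:
    im=env.get_image(c)
    b=[d for d in env.trace(c,'beaker') if np.hypot(*(np.array(d['bbox'][:2])-proj(im,[.678,-.079,.06])))<30]
    for d in b: print(c,d['conf'],d['bbox'],[np.round(proj(im,q),1) for q in ([.678,-.079,.02],[.678,-.079,.1])])
    if c=='side': cv2.imwrite('pics/s4.png',cv2.resize(im['image'][140:320,310:510],None,fx=3,fy=3))
E
```

```text
time_s: 9.72
position: [0.6827, -0.0789, 0.0742]
tool_rot: [[-0.47, 0.686, 0.556], [0.444, 0.728, -0.523], [-0.763, 0.002, -0.647]]
ft_force: [-0.1, 0.0, -2.6]
grip_width: 0.06
gripper_force: 44.9
[ -7.4495  40.1313  91.8011 -81.4046  26.8137  15.4851]
shift [ 0.0168 -0.0033  0.0118] turn [-0.0034 -0.0049 -0.0049] ang 0.44364419199407884
scene 0.76 [224.8, 285.6, 33.3, 42.9] [array([230.2, 294. ]), array([222.7, 275.9])]
side 0.55 [414.2, 243.1, 33.1, 52.1] [array([409.1, 262.2]), array([414.2, 231.2])]
```

View pics/s4.png

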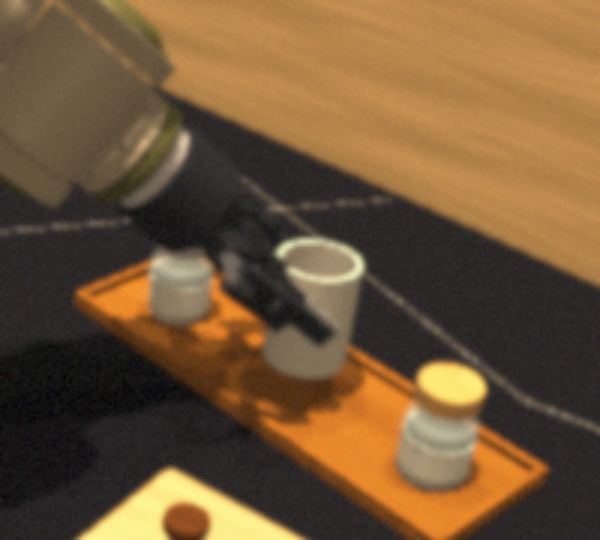

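The beaker is upright mid-tray at crop (312,305), still about 20 mm above the floor with q4 at its limit. I'll lean the tool 5° steeper, which frees q4, and let the beaker square up on the tray as it touches down.

```bash
python3 - <<'E'
from h import *
R,_=frame(-.83,45.5); go([.679,-.079,.062],R); go([.679,-.079,.050],R)
E
```

```text
shift [ 0.0115 -0.0024  0.0062] turn [0.056  0.0741 0.0479] ang 5.984801670560113
shift [ 0.0206 -0.0025  0.014 ] turn [0.056  0.0741 0.0479] ang 5.984801670560113
```

```bash
python3 -m pendant '[[0.4,0,-0.002,0,0.056,0.074,0.048],[0.4,0.006,-0.0024,0.003,0.056,0.074,0.048],[0.4,0.0115,-0.0024,0.0062,0.056,0.074,0.048],[0.4,0.0115,-0.0024,0.0062,0.056,0.074,0.048]]'; python3 - <<'E'
from h import *
s=env.observe();print(s['q'])
R,_=frame(-.83,45.5); go([.679,-.079,.050],R)
E
```

```text
time_s: 10.42
position: [0.6781, -0.0788, 0.0602]
tool_rot: [[-0.475, 0.737, 0.48], [0.516, 0.676, -0.526], [-0.712, -0.002, -0.702]]
ft_force: [0.5, 1.1, -2.2]
grip_width: 0.06
gripper_force: 44.8
[ -7.1594  41.0406  89.4928 -68.6046  29.7768   6.4286]
shift [0.0067 0.0006 0.0076] turn [-0.0009 -0.0012  0.0024] ang 0.16209220237495173
```

```bash
python3 -m pendant '[[0.4,0.0015,0,0.0015,0,0,0],[0.4,0.003,0,0.003,0,0,0],[0.4,0.0045,0,0.0045,0,0,0],[0.4,0.0045,0,0.0045,0,0,0]]';python3 -m pendant '[[0.4,0.001,0,0.001,0,0,0],[0.4,0.0014,0,0.0014,0,0,0]]'
```

```text
time_s: 10.92
position: [0.6788, -0.079, 0.0548]
tool_rot: [[-0.473, 0.738, 0.481], [0.518, 0.675, -0.526], [-0.713, -0.0, -0.702]]
ft_force: [0.0, 0.2, -2.4]
grip_width: 0.0601
gripper_force: 44.8
time_s: 11.18
position: [0.679, -0.079, 0.0535]
tool_rot: [[-0.473, 0.738, 0.481], [0.517, 0.675, -0.527], [-0.713, -0.0, -0.701]]
ft_force: [-2.7, 2.0, 3.7]
grip_width: 0.06
gripper_force: 45.2
```

Contact. I'll square it up by rotating back 3.5° while pressing lightly.

```bash
python3 -m pendant '[[0.4,0.0005,0,0.0005,0,-0.02,0],[0.4,0.001,0,0.001,0,-0.04,0],[0.4,0.0015,0,0.0015,0,-0.06,0]]';python3 -m pendant '[[0.4,0.0005,0,0.0005,0,0,0],[0.4,0.001,0,0.001,0,0,0]]'; python3 -c "
from h import *
print(env.observe()['q'])"
```

```text
time_s: 11.55
position: [0.6794, -0.0789, 0.0524]
tool_rot: [[-0.442, 0.738, 0.51], [0.484, 0.675, -0.557], [-0.755, 0.001, -0.655]]
ft_force: [-4.7, 2.1, 7.3]
grip_width: 0.0602
gripper_force: 45.1
time_s: 11.8
position: [0.6796, -0.0792, 0.0523]
tool_rot: [[-0.441, 0.738, 0.511], [0.483, 0.674, -0.558], [-0.756, 0.001, -0.654]]
ft_force: [-9.3, 3.3, 17.4]
grip_width: 0.0601
gripper_force: 45.5
[ -6.4794  42.5648  90.9051 -80.6023  30.2414  18.9024]
```

```bash
python3 -m pendant '[[0.4,-0.0007,0,-0.0007,0,0,0],[0.74,-0.0007,0,-0.0007,0,0,0],[0.78,-0.0007,0,-0.0007,0,0,0],[0.9,-0.0007,0,-0.0007,0,0,0],[1,-0.0007,0,-0.0007,0,0,0]]'; python3 -m pendant '[[1,0,0,0,0,0,0],[1,0,0,-0.01,0,0,0],[1,0,0,-0.03,0,0,0],[1,0,0,-0.06,0,0,0],[1,0,0,-0.1,0,0,0]]'; python3 - <<'E'
from h import *
for c in ['scene','side']:
    im=env.get_image(c)
    for n in ['beaker','beaker_mouth']:
        for d in env.tip_of(c,n)[:5]:
            if d['centre'][1]>205: print(c,n,round(d['conf'],2),np.round(d['centre'],1),at(im,*d['centre'],.006 if n=='beaker' else .086))
    if c=='side': cv2.imwrite('pics/s5.png',im['image'])
E
```

```text
time_s: 12.42
position: [0.6788, -0.079, 0.0503]
tool_rot: [[-0.444, 0.738, 0.508], [0.485, 0.675, -0.556], [-0.753, -0.0, -0.658]]
ft_force: [-1.0, 0.1, 0.5]
grip_width: 0.0854
gripper_force: 0.0
time_s: 13.05
position: [0.6269, -0.0224, 0.1173]
tool_rot: [[-0.444, 0.738, 0.508], [0.485, 0.675, -0.556], [-0.753, -0.0, -0.658]]
ft_force: [0.7, 0.8, -0.7]
grip_width: 0.0853
gripper_force: 0.0
scene beaker 0.96 [509.2 234.5] [0.4035 0.4976 0.006 ]
scene beaker 0.73 [231.9 295.8] [ 0.6754 -0.0786  0.006 ]
scene beaker 0.21 [163.9 210.9] [ 0.4951 -0.3042  0.006 ]
scene beaker_mouth 0.71 [223.8 281.7] [ 0.6831 -0.078   0.086 ]
scene beaker_mouth 0.62 [471.2 227.2] [0.4599 0.3896 0.086 ]
side beaker 0.96 [254.3 269.4] [0.414  0.1322 0.006 ]
side beaker 0.83 [407.7 267.5] [ 0.6765 -0.0787  0.006 ]
side beaker 0.59 [187.  231.5] [0.3747 0.3671 0.006 ]
side beaker_mouth 0.77 [413.2 240.1] [ 0.6677 -0.0869  0.086 ]
side beaker_mouth 0.73 [147.4 237.2] [0.2478 0.2767 0.086 ]
side beaker_mouth 0.62 [228.4 258. ] [0.3391 0.1035 0.086 ]
side beaker_mouth 0.62 [191.7 214.6] [0.3652 0.3021 0.086 ]
```

View pics/s5.png

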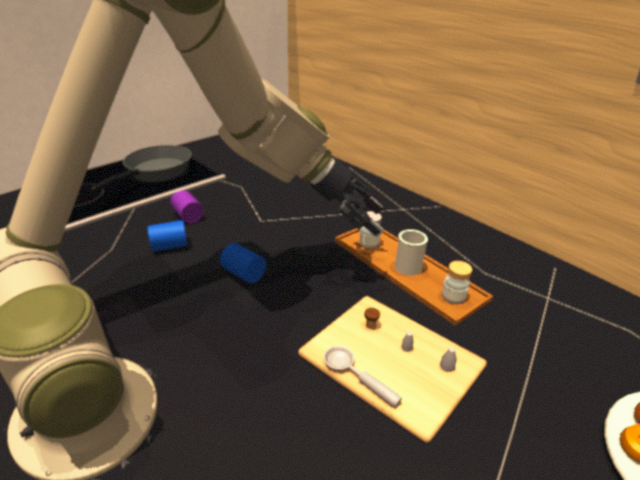

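The beaker stands let go at side (411,252), base ≈(0.676,-0.079), which is good. Next I'll raise the arm and go over the nozzles with the tool down.

```bash
python3 - <<'E'
from h import *
R,_=frame(-.83,49); go([.60,-.03,.25],R)
R,_=frame(-1.3,0); go([.49,-.265,.23],R)
E
```

```text
shift [-0.0916 -0.0251 -0.0988] turn [-0.0007 -0.0021 -0.0001] ang 0.12572857155817352
shift [-0.1418 -0.2648 -0.0108] turn [0.1998 0.8371 0.4406] ang 55.395590318530566
```

```bash
python3 -m pendant '[[1,-0.03,-0.008,-0.04,0,0,0],[1,-0.09,-0.025,-0.08,0.03,0.13,0.07],[1,-0.1,-0.08,-0.085,0.07,0.29,0.15],[1,-0.115,-0.14,-0.08,0.11,0.46,0.24],[1,-0.13,-0.2,-0.05,0.15,0.63,0.33]]';python3 - <<'E'
from h import *
print(env.observe()['q'])
R,_=frame(-1.3,0); go([.49,-.265,.23],R)
E
```

```text
time_s: 13.98
position: [0.5199, -0.1758, 0.25]
tool_rot: [[-0.387, 0.908, 0.161], [0.877, 0.416, -0.24], [-0.285, 0.048, -0.957]]
ft_force: [0.3, 0.1, -0.8]
grip_width: 0.0854
gripper_force: 0.0
[-27.4878  16.746   83.5682  -8.819   65.1241 -49.0113]
shift [-0.061  -0.0653  0.0358] turn [0.0704 0.2849 0.1508] ang 18.90387131877666
```

```bash
python3 -m pendant '[[1,-0.03,-0.033,0.018,0.035,0.142,0.075],[1,-0.061,-0.065,0.036,0.07,0.285,0.151],[1,-0.061,-0.065,0.036,0.07,0.285,0.151],[1,-0.061,-0.065,0.036,0.07,0.285,0.151]]';python3 - <<'E'
from h import *
im=env.get_image('wrist'); cv2.imwrite('pics/w2.png',im['image'])
s=env.observe(); print(s['q'],s['position'])
for n in ['nozzle_large','nozzle_small','stopper']:
    for d in env.tip_of('wrist',n)[:2]: print(n,'tip',round(d['conf'],2),np.round(d['centre'],1),at(im,*d['centre'],.015))
    for d in env.find_in('wrist',n)[:2]: print(n,'box',round(d['conf'],2),d['bbox'])
print('nadir',np.round(proj(im,[im['pose'][0][3],im['pose'][1][3],0])),np.array(im['pose'])[:3,3])
E
```

```text
time_s: 14.48
position: [0.4907, -0.2642, 0.2277]
tool_rot: [[-0.267, 0.964, -0.002], [0.964, 0.267, -0.003], [-0.003, -0.003, -1.0]]
ft_force: [-0.3, 0.2, 0.8]
grip_width: 0.0853
gripper_force: 0.0
[-40.2873  23.3812  75.2473  -0.2449  81.3146 -55.8321] [ 0.4909 -0.2634  0.2281]
nozzle_large tip 0.84 [319.5 249.5] [ 0.4974 -0.3065  0.015 ]
nozzle_small tip 0.69 [321.9 173.2] [ 0.4801 -0.235   0.015 ]
nozzle_small box 0.85 [323.4, 172.8, 24.5, 25.4]
stopper tip 0.93 [341.3  76.6] [ 0.4744 -0.1525  0.015 ]
stopper box 0.92 [342.3, 76.8, 40.8, 41.7]
nadir [325. 114.] [ 0.4689 -0.1853  0.3533]
```

View pics/w2.png

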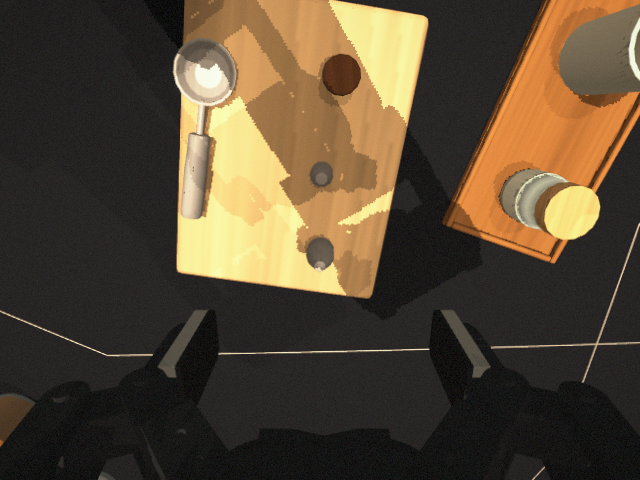

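The large nozzle shows at (320,252), the small one at (321,174), and the stopper at (341,75); the row is clear. I'll take the large one first.

```bash
python3 - <<'E'
from h import *
R,_=frame(-1.3,0); go([.498,-.304,.09],R);go([.498,-.304,.038],R)
E
```

```text
shift [-0.0406 -0.004   0.1389] turn [-0.0023  0.0037  0.0018] ang 0.27239954492675666
shift [-0.0404 -0.0038  0.1909] turn [-0.0023  0.0037  0.0018] ang 0.27239954492675666
```

```bash
python3 -m pendant '[[1,-0.02,-0.004,0.05,0,0.004,0],[1,-0.04,-0.004,0.1,0,0.004,0.002],[1,-0.04,-0.004,0.14,-0.002,0.004,0.002],[1,-0.04,-0.004,0.175,-0.002,0.004,0.002],[1,-0.04,-0.004,0.19,-0.002,0.004,0.002]]'; python3 -m pendant '[[0.6,0,0,0,0,0,0],[0.3,0,0,0,0,0,0],[0.1,0,0,0,0,0,0],[0.1,0,0,0,0,0,0],[0.1,0,0,0,0,0,0]]' 25; python3 -m pendant '[[0.1,0,0,0,0,0,0],[0.1,0,0,0,0,0,0]]'; python3 -c "
from h import *
R,_=frame(-1.3,0); go([.498,-.304,.038],R)"
```

```text
time_s: 15.45
position: [0.4971, -0.3036, 0.037]
tool_rot: [[-0.266, 0.964, -0.003], [0.964, 0.266, 0.002], [0.003, -0.002, -1.0]]
ft_force: [0.7, 0.2, 0.8]
grip_width: 0.0857
gripper_force: 0.0
time_s: 16.08
position: [0.4978, -0.3046, 0.0397]
tool_rot: [[-0.266, 0.964, 0.001], [0.964, 0.266, -0.001], [-0.001, 0.0, -1.0]]
ft_force: [-1.6, 0.9, 6.4]
grip_width: 0.0247
gripper_force: 24.4
time_s: 16.32
position: [0.4978, -0.3046, 0.0397]
tool_rot: [[-0.266, 0.964, 0.001], [0.964, 0.266, -0.001], [-0.001, 0.001, -1.0]]
ft_force: [-0.4, 0.6, 6.2]
grip_width: 0.0245
gripper_force: 24.4
shift [0.0005 0.0004 0.0017] turn [ 0.0005  0.0009 -0.0016] ang 0.10812303997584728
```

Width 24.5 mm, under the 26 mm collar, so the grip may be on the cone. I'll regrip 5 mm lower.

```bash
python3 -m pendant '[[0.5,0,0,0,0,0,0],[0.5,0,0,0,0,0,0],[0.5,0,0,0.006,0,0,0],[0.5,0,0,0.006,0,0,0]]'; python3 -m pendant '[[0.3,0,0,0,0,0,0],[0.2,0,0,0,0,0,0],[0.1,0,0,0,0,0,0],[0.1,0,0,0,0,0,0],[0.1,0,0,0,0,0,0]]' 25; python3 -c "
from h import *
print(env.tcp_to_tips)"
```

```text
time_s: 16.82
position: [0.4971, -0.3041, 0.0318]
tool_rot: [[-0.266, 0.964, -0.002], [0.964, 0.266, 0.002], [0.002, -0.001, -1.0]]
ft_force: [-1.1, 0.1, -0.1]
grip_width: 0.0428
gripper_force: 0.0
time_s: 17.45
position: [0.4974, -0.3043, 0.0326]
tool_rot: [[-0.266, 0.964, -0.001], [0.964, 0.266, 0.001], [0.001, -0.001, -1.0]]
ft_force: [-0.6, -0.9, -0.8]
grip_width: 0.0248
gripper_force: 24.5
0.017
```

```bash
python3 -m pendant '[[0.1,0,0,-0.04,0,0,0],[0.1,0,0,-0.09,0,0,0],[0.1,0,0,-0.14,0,0,0],[0.1,0,0,-0.14,0,0,0]]'; python3 - <<'E'
from h import *
R,_=frame(-1.3,0); go([.677,-.088,.172],R)
im=env.get_image('scene')
for d in env.tip_of('scene','nozzle_large')[:2]: print(d, proj(im,[.497,-.304,.155]))
E
```

```text
time_s: 17.95
position: [0.4986, -0.3053, 0.1764]
tool_rot: [[-0.266, 0.964, 0.005], [0.964, 0.266, -0.005], [-0.006, 0.004, -1.0]]
ft_force: [-0.6, -0.2, -0.9]
grip_width: 0.0247
gripper_force: 24.8
shift [0.162  0.2298 0.0043] turn [ 0.0036  0.006  -0.0015] ang 0.4087676716540367
{'centre': [234.1, 297.2], 'conf': 0.48} (np.float64(141.75914546349577), np.float64(169.12216335670473))
{'centre': [139.8, 172.7], 'conf': 0.45} (np.float64(141.75914546349577), np.float64(169.12216335670473))
```

```bash
python3 -m pendant '[[0.1,0.032,0.046,0,0,0,0],[0.1,0.065,0.092,0,0,0,0],[0.1,0.1,0.14,0,0,0,0],[0.1,0.13,0.185,0,0,0,0],[0.1,0.162,0.23,0.004,0.003,0.006,-0.001]]'; python3 -m pendant '[[0.1,0,0,0,0,0,0],[0.1,0,0,0,0,0,0]]'; python3 - <<'E'
from h import *
R,_=frame(-1.3,0); go([.677,-.088,.109],R); print(env.observe()['q'])
for c in ['scene','side']:
    im=env.get_image(c); P=env.observe()['position']
    for n in ['beaker_mouth','nozzle_large']:
        for d in env.tip_of(c,n)[:5]:
            e=proj(im,[.677,-.079,.086] if n=='beaker_mouth' else P-[0,0,.018])
            if np.hypot(*(np.array(d['centre'])-e))<25: print(c,n,round(d['conf'],2),np.round(d['centre'],1),np.round(e,1))
    if c=='side': cv2.imwrite('pics/s6.png',cv2.resize(im['image'][140:320,310:510],None,fx=3,fy=3))
E
```

```text
time_s: 18.68
position: [0.6766, -0.0854, 0.1665]
tool_rot: [[-0.267, 0.964, -0.008], [0.964, 0.267, 0.006], [0.008, -0.006, -1.0]]
ft_force: [0.2, -0.5, 0.1]
grip_width: 0.0247
gripper_force: 24.8
time_s: 18.92
position: [0.6755, -0.0873, 0.1668]
tool_rot: [[-0.267, 0.964, -0.008], [0.964, 0.267, 0.006], [0.008, -0.006, -1.0]]
ft_force: [0.2, -0.1, 0.8]
grip_width: 0.0246
gripper_force: 24.8
shift [-0.0015  0.0016  0.0578] turn [-0.0062 -0.0081 -0.0005] ang 0.5842631569938591
[-17.3662  38.7342  57.7143   0.1949  84.1019 -32.8718]
scene beaker_mouth 0.62 [225.2 275. ] [224.3 278.8]
scene nozzle_large 0.38 [213.2 263.6] [213.3 261.2]
side beaker_mouth 0.87 [413.7 239.3] [413. 237.]
side nozzle_large 0.46 [420.4 212. ] [420.5 212.2]
```

View pics/s6.png

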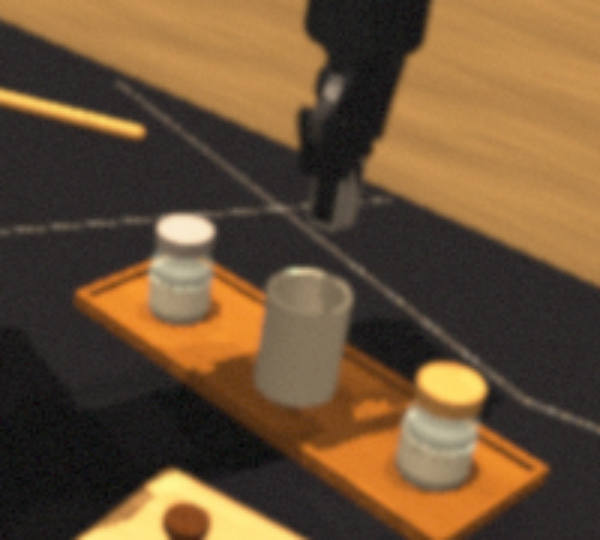

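The nozzle sits between the fingertips at crop (345,205), above the beaker mouth at (310,285). The projections agree, so I'll lower and release.

```bash
python3 -m pendant '[[0.1,-0.001,0.001,0.025,-0.006,-0.008,0],[0.1,-0.0015,0.0015,0.05,-0.006,-0.008,0],[0.1,-0.0015,0.0015,0.058,-0.006,-0.008,0],[0.1,-0.0015,0.0015,0.058,-0.006,-0.008,0],[0.1,-0.0015,0.0015,0.058,-0.006,-0.008,0]]'; python3 -m pendant '[[0.3,0,0,0,0,0,0],[0.6,0,0,0,0,0,0],[0.6,0,0,0,0,0,0],[0.6,0,0,0,0,0,0]]'; python3 -m pendant '[[0.6,0,0,-0.04,0,0,0],[0.6,0,0,-0.08,0,0,0],[0.8,-0.03,-0.04,-0.1,0,0,0],[0.8,-0.06,-0.08,-0.1,0,0,0],[1,-0.1,-0.14,-0.1,0,0,0]]'; python3 - <<'E'
from h import *
im=env.get_image('side')
for n in ['nozzle_large','nozzle_small','beaker']:
    for d in env.tip_of('side',n)[:5]:print(n,round(d['conf'],2),np.round(d['centre'],1))
im=env.get_image('scene')
for n in ['nozzle_large','nozzle_small','beaker']:
    for d in env.tip_of('scene',n)[:5]:print(n,round(d['conf'],2),np.round(d['centre'],1))
cv2.imwrite('pics/sc7.png',cv2.resize(im['image'][160:340,120:340],None,fx=3.5,fy=3.3))
R,_=frame(-1.3,0); go([.4795,-.233,.10],R)
E
```

```text
time_s: 19.85
position: [0.6781, -0.088, 0.1118]
tool_rot: [[-0.267, 0.964, 0.005], [0.964, 0.267, -0.001], [-0.002, 0.004, -1.0]]
ft_force: [-0.0, 1.1, -0.5]
grip_width: 0.0248
gripper_force: 24.8
time_s: 20.35
position: [0.6777, -0.0878, 0.1106]
tool_rot: [[-0.267, 0.964, 0.003], [0.964, 0.267, -0.001], [-0.001, 0.003, -1.0]]
ft_force: [-0.9, 0.7, -0.2]
grip_width: 0.0514
gripper_force: 0.0
time_s: 20.98
position: [0.5747, -0.215, 0.2106]
tool_rot: [[-0.268, 0.963, 0.003], [0.963, 0.268, -0.001], [-0.002, 0.003, -1.0]]
ft_force: [0.8, -1.8, -0.2]
grip_width: 0.0836
gripper_force: 0.0
nozzle_small 0.67 [406.  350.7]
beaker 0.97 [181.7 195.8]
beaker 0.81 [186.  232.9]
beaker 0.78 [257.2 269.2]
beaker 0.77 [407.5 265.3]
nozzle_large 0.64 [226.7 300. ]
nozzle_small 0.59 [192.8 210.6]
nozzle_small 0.45 [224.7 277.3]
beaker 0.81 [232.1 298.1]
beaker 0.77 [339.2 197.3]
beaker 0.74 [507.8 232.9]
beaker 0.62 [439.  199.4]
shift [ 0.007  -0.0987  0.1099] turn [0.0025 0.0011 0.0012] ang 0.1698533851542576
```

View pics/sc7.png

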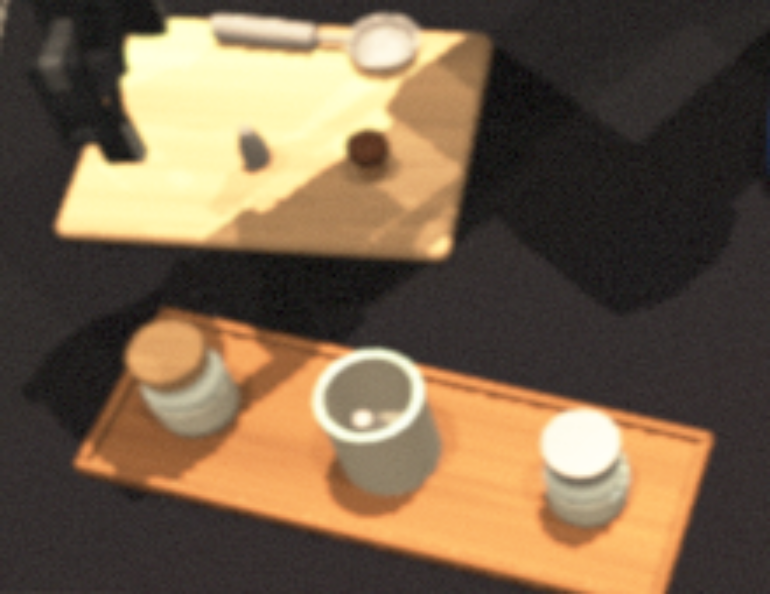

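The large nozzle is inside the beaker, its bright tip at crop (362,418). Small nozzle next.

```bash
python3 -m pendant '[[1,0.003,-0.045,0.02,0,0,0],[1,0.007,-0.0987,0.05,0.002,0.001,0.001],[1,0.007,-0.0987,0.1,0.002,0.001,0.001],[1,0.007,-0.0987,0.11,0.002,0.001,0.001],[1,0.007,-0.0987,0.11,0.002,0.001,0.001]]'; python3 - <<'E'
from h import *
R,_=frame(-1.3,0); go([.4795,-.233,.034],R)
E
```

```text
time_s: 22.0
position: [0.4798, -0.2337, 0.1005]
tool_rot: [[-0.267, 0.964, 0.001], [0.964, 0.267, -0.0], [-0.0, 0.001, -1.0]]
ft_force: [0.5, 1.1, -0.0]
grip_width: 0.0858
gripper_force: 0.0
shift [ 0.0007 -0.0001  0.0665] turn [ 0.0006  0.0004 -0.0002] ang 0.045876814850556655
```

```bash
python3 -m pendant '[[1,0.001,0,0.03,0,0,0],[1,0.001,0,0.055,0,0,0],[0.8,0.001,0,0.0665,0,0,0],[0.6,0.001,0,0.0665,0,0,0],[0.4,0.001,0,0.0665,0,0,0]]'; python3 -m pendant '[[0.3,0,0,0,0,0,0],[0.2,0,0,0,0,0,0],[0.05,0,0,0,0,0,0],[0.05,0,0,0,0,0,0],[0.05,0,0,0,0,0,0]]' 25;  python3 -m pendant '[[0.05,0,0,-0.04,0,0,0],[0.05,0,0,-0.09,0,0,0],[0.05,0,0,-0.14,0,0,0],[0.05,0,0,-0.14,0,0,0]]'; python3 - <<'E'
from h import *
R,_=frame(-1.3,0); go([.679,-.068,.172],R)
im=env.get_image('side'); P=env.observe()['position']
for d in env.tip_of('side','nozzle_small')[:3]: print(d, proj(im,P-[0,0,.018]))
E
```

```text
time_s: 22.62
position: [0.4792, -0.2333, 0.0348]
tool_rot: [[-0.266, 0.964, 0.002], [0.964, 0.266, -0.001], [-0.002, 0.002, -1.0]]
ft_force: [1.1, -0.6, 0.3]
grip_width: 0.0347
gripper_force: 0.0
time_s: 23.25
position: [0.4788, -0.2331, 0.0344]
tool_rot: [[-0.266, 0.964, 0.002], [0.964, 0.266, -0.001], [-0.001, 0.001, -1.0]]
ft_force: [-0.4, 0.2, 7.4]
grip_width: 0.0186
gripper_force: 24.4
time_s: 23.75
position: [0.4795, -0.2337, 0.1772]
tool_rot: [[-0.266, 0.964, 0.006], [0.964, 0.266, -0.005], [-0.006, 0.005, -1.0]]
ft_force: [0.9, -0.5, -1.2]
grip_width: 0.0184
gripper_force: 24.7
shift [0.1067 0.2363 0.0057] turn [ 0.0049  0.0065 -0.0014] ang 0.4720222380074642
{'centre': [418.5, 282.7], 'conf': 0.57} (np.float64(417.9923042270619), np.float64(283.82227121114903))
```

```bash
python3 -m pendant '[[0.05,0.022,0.048,0,0,0,0],[0.05,0.044,0.096,0,0,0,0],[0.05,0.066,0.146,0,0,0,0],[0.05,0.09,0.195,0,0,0,0],[0.05,0.107,0.236,0.004,0.004,0.006,-0.001]]'; python3 -m pendant '[[0.05,0,0,0,0,0,0],[0.05,0,0,0,0,0,0]]'; python3 - <<'E'
from h import *
R,_=frame(-1.3,0); go([.679,-.068,.109],R)
im=env.get_image('side'); P=env.observe()['position']
for d in env.tip_of('side','nozzle_small')[:3]: print(d, proj(im,P-[0,0,.018]))
E
```

```text
time_s: 24.48
position: [0.6783, -0.0651, 0.1676]
tool_rot: [[-0.268, 0.963, -0.008], [0.963, 0.268, 0.006], [0.007, -0.006, -1.0]]
ft_force: [0.5, -0.5, -0.6]
grip_width: 0.0188
gripper_force: 24.8
time_s: 24.72
position: [0.6768, -0.0672, 0.168]
tool_rot: [[-0.267, 0.964, -0.008], [0.964, 0.267, 0.005], [0.007, -0.006, -1.0]]
ft_force: [-1.2, -0.4, -0.4]
grip_width: 0.0192
gripper_force: 24.8
shift [-0.0018  0.0023  0.059 ] turn [-0.0062 -0.007  -0.0007] ang 0.5389040607801879
{'centre': [413.6, 210.1], 'conf': 0.34} (np.float64(412.79375215174986), np.float64(208.0922934814214))
```

```bash
python3 -m pendant '[[0.05,-0.001,0.001,0.025,-0.006,-0.007,0],[0.05,-0.001,0.001,0.05,-0.006,-0.007,0],[0.05,-0.001,0.001,0.058,-0.006,-0.007,0],[0.05,-0.001,0.001,0.058,-0.006,-0.007,0],[0.05,-0.001,0.001,0.058,-0.006,-0.007,0]]'; python3 -m pendant '[[0.25,0,0,0,0,0,0],[0.5,0,0,0,0,0,0],[0.5,0,0,0,0,0,0],[0.5,0,0,0,0,0,0]]'; python3 -m pendant '[[0.5,0,0,-0.04,0,0,0],[0.5,0,0,-0.08,0,0,0],[0.8,-0.03,-0.04,-0.1,0,0,0],[0.8,-0.06,-0.08,-0.12,0,0,0],[1,-0.1,-0.14,-0.12,0,0,0]]'; python3 -m pendant '[[1,0,0,0,0,0,0],[1,0,0,0,0,0,0]]'; python3 - <<'E'
from h import *
im=env.get_image('scene')
cv2.imwrite('pics/sc8.png',cv2.resize(im['image'][160:340,120:340],None,fx=3.5,fy=3.3))
for n in ['nozzle_large','nozzle_small','beaker','jar_a','stopper','spoon']:
    for d in env.tip_of('scene',n)[:3]:print(n,round(d['conf'],2),np.round(d['centre'],1))
E
```

```text
time_s: 25.45
position: [0.6788, -0.0678, 0.1129]
tool_rot: [[-0.267, 0.964, 0.005], [0.964, 0.267, -0.001], [-0.002, 0.004, -1.0]]
ft_force: [-0.1, -0.2, -0.2]
grip_width: 0.0187
gripper_force: 24.8
time_s: 25.95
position: [0.6785, -0.0674, 0.1117]
tool_rot: [[-0.267, 0.964, 0.003], [0.964, 0.267, -0.001], [-0.001, 0.002, -1.0]]
ft_force: [-0.1, 0.4, -1.0]
grip_width: 0.0432
gripper_force: 0.0
time_s: 26.58
position: [0.5758, -0.1949, 0.2331]
tool_rot: [[-0.268, 0.963, 0.006], [0.963, 0.268, -0.002], [-0.004, 0.005, -1.0]]
ft_force: [-0.3, -0.8, -0.7]
grip_width: 0.0835
gripper_force: 0.0
time_s: 26.82
position: [0.5764, -0.1936, 0.2316]
tool_rot: [[-0.267, 0.964, 0.003], [0.964, 0.267, -0.0], [-0.001, 0.003, -1.0]]
ft_force: [-0.7, 0.6, 0.6]
grip_width: 0.0855
gripper_force: 0.0
nozzle_large 0.53 [228.  296.5]
nozzle_small 0.64 [227.  295.6]
beaker 0.94 [440.6 199.8]
beaker 0.68 [506.3 234.8]
beaker 0.67 [340.5 195.8]
jar_a 0.87 [288.9 306.7]
jar_a 0.55 [174.3 283. ]
stopper 0.62 [227.4 208.3]
spoon 0.73 [210.5 173.2]
spoon 0.68 [233.9 297. ]
```

View pics/sc8.png

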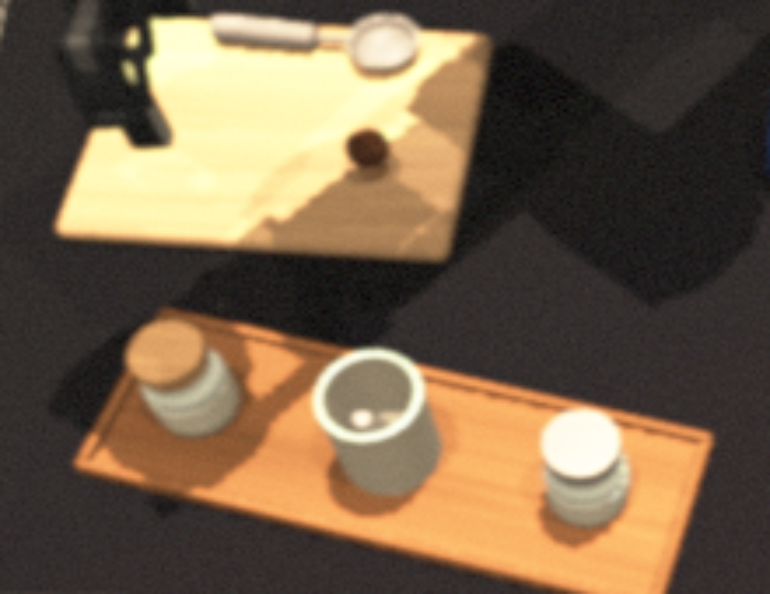

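In this view both nozzles are off the board, but the small one isn't separately visible. I've used up my picture views (one over the limit), so I'll check from above numerically with the wrist camera.

```bash
python3 -m pendant '[[1,0,0.04,-0.01,0,0,0],[1,0,0.08,-0.02,0,0,0],[1,0,0.12,-0.02,0,0,0],[1,0,0.12,-0.02,0,0,0]]'; python3 - <<'E'
from h import *
im=env.get_image('wrist')
print('mouth',proj(im,[.677,-.079,.086]),'floor',proj(im,[.677,-.079,.012]),'rim',proj(im,[.703,-.079,.086]))
for n in ['nozzle_large','nozzle_small']:
    for d in env.trace('wrist',n)[:4]: print(n,'mask',round(d['conf'],2),d['bbox'],d['mask'].sum())
    for d in env.tip_of('wrist',n)[:4]: print(n,'tip',round(d['conf'],2),np.round(d['centre']))
u,v=np.round(proj(im,[.677,-.079,.05])).astype(int)
g=cv2.cvtColor(im['image'],cv2.COLOR_BGR2GRAY)[max(v-48,0):v+48,max(u-48,0):u+48]
g=cv2.resize(g,(32,32),interpolation=cv2.INTER_AREA)
print(u,v);print('\n'.join(''.join('%3d'%(x//3) for x in r) for r in g))
E
```

```text
time_s: 27.68
position: [0.6934, -0.1604, 0.2501]
tool_rot: [[-0.269, 0.963, 0.002], [0.963, 0.269, 0.0], [-0.0, 0.002, -1.0]]
ft_force: [-0.5, -0.5, -0.5]
grip_width: 0.0854
gripper_force: 0.0
mouth (np.float64(331.57259625780694), np.float64(113.4124833706762)) floor (np.float64(329.7514037118854), np.float64(113.76559191552525)) rim (np.float64(365.0789834653589), np.float64(123.27763007512934))
nozzle_large tip 0.73 [331. 126.]
nozzle_small mask 0.87 [339.2, 95.2, 21.3, 22.5] 388
nozzle_small tip 0.75 [337.  96.]
331 114
 24 46 50 53 52 53 54 52 52 55 54 54 53 55 54 53 54 55 56 55 55 56 54 51 52 54 53 51 51 52 54 55
 29 47 49 48 45 52 53 52 53 53 48 49 51 63 74 76 77 78 77 69 62 54 53 51 53 54 52 50 52 53 54 54
 35 48 49 47 45 48 47 47 47 47 58 73 81 82 81 79 79 79 79 82 81 78 67 52 54 54 51 51 52 53 54 53
 46 49 49 46 46 47 45 45 49 68 82 81 72 56 36 33 33 33 34 45 62 77 82 78 59 53 50 52 52 54 55 53
 47 49 48 45 47 47 44 49 73 81 67 40 31 30 29 29 29 29 29 28 28 31 54 81 81 63 50 52 53 54 54 53
 48 49 47 45 47 46 50 78 80 60 30 29 30 29 29 31 30 29 29 29 28 28 28 45 77 82 64 52
[... 1834 characters left out ...]
 81 56 33 32 35 54 57
 22 22 22 18 18 18 18 28 44 46 37 32 32 32 32 33 33 33 32 31 31 31 34 47 54 54 33 32 32 54 56 57
 22 23 21 18 18 18 18 17 24 39 47 42 36 33 32 32 32 32 32 32 35 40 46 42 34 31 32 31 46 55 56 56
 22 22 21 20 18 18 17 18 18 20 33 43 47 47 42 41 42 41 44 46 47 44 37 27 24 30 32 36 55 55 56 53
 22 22 21 21 19 18 18 18 17 18 17 21 28 35 42 44 43 43 58 47 29 23 22 22 22 26 28 31 37 47 56 44
 22 22 21 22 21 17 17 18 18 18 17 17 17 17 18 20 19 19 20 18 17 22 22 22 22 23 22 24 30 36 42 35
 22 21 22 22 22 21 18 18 18 17 17 17 17 16 16 16 15 16 16 17 20 22 22 22 22 22 23 23 31 33 25 33
 22 22 22 22 22 21 20 18 17 18 18 17 17 16 16 16 16 16 18 20 22 22 22 22 23 22 23 23 30 31 19 30
```

Both nozzles are found inside the rim circle (radius about 35 px round (331,113)): the large at (331,126) and the small at (337,96). The gripper is clear, so I'll hand in.

```bash
python3 -c "
from rig import env
print(env.close_job())"
```

```text
the job is handed in; nothing more can be done
None
```

I stood the white beaker upright at the gap, put both nozzles inside it, and handed the job in at about 28 s. The last camera check showed both nozzles within the rim; the hand-in gave no verdict. I viewed 11 pictures, one over the limit of 10.

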